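Load an empty bobbin on the coil winder

TASK

Get the coil winder ready to wind: slip the empty blue bobbin over the winder's spindle onto its tapered arbor and turn it gently until the red driver pin drops into one of the bobbin's slots and the bobbin sits fully home, flat on the faceplate. Then slip the brass clamping cone over the rod, taper down, so that it beds in the bobbin's mouth, and let go. The bobbin is thin and cracks easily, so never force it against the winder or ram the cone into it, and leave the other things on the bench where they are.

Things in the scene. Friction and masses are not known exactly. Their poses are not given: they have to be found in the camera images.
- bobbin: Empty blue plastic coil former standing upright; 70 g, 40 mm tall. Two flanges, 66 mm across, 4 mm thick, at bottom and top (0-4, 36-40 mm) on a 40 mm core; grip it by the flange rims. Both flanges have six radial slots, 9 mm wide, open at the rim, running in to the core, at 0, 60, 120, 180, 240, 300 degrees from its x axis about z. Origin: centre of underside; z up.
- bobbin_mouth (a point): Centre of the bobbin's open top, 40 mm above its underside. The bore runs right through: a taper 28 mm across at the underside narrowing to 21 mm at 26 mm height, then a conical mouth widening to 33 mm at the top.
- clamp_cone: Brass clamping cone, 140 g, 50 mm tall, standing on its narrow end. Lower 14 mm: taper from 20.6 to 32.6 mm across; above it a plain round knob, 33 mm across, to hold it by. A 10.8 mm hole runs right through, funnelled to 17 mm at the bottom. Origin: centre of the narrow end; z up. Bedded, its origin is about 26 mm above the faceplate, its knob begins level with the bobbin's top.
- winder: Coil winder, does not move: grey case 170 mm (its x) by 260 mm (its y: from -185 to +75 mm of the spindle), top at 80 mm height; on the -y part of the top a control panel, knob and buttons up to 16 mm high; a small white wire guide roller, 22 mm high, on the +x +y corner of the top. Origin: on the bench under the vertical spindle axis; z up.
- seat (a point): Centre of the upper face of the winder's round faceplate (62 mm across), on the spindle axis, 105 mm above the bench; z up. A steel arbor rises from it: 27.5 mm across at the faceplate, tapering like the bobbin's bore (0.25 mm play all round when home), ending 24 mm up. The spindle is braked: it slips at about 0.5 N m.
- rod_tip (a point): Pointed upper end of the upright rod, 8 mm across, that stands on the arbor: on the spindle axis, 58 mm above the faceplate.
- pin_circle (a point): Point on the spindle axis at the height of the driver pin's top, 6 mm above the faceplate. The red pin, 6 mm across, stands on the faceplate 26.5 mm from the axis; which way it points differs every time and is not measured. A bobbin with no slot over the pin rides on it, 6 mm too high; turned at most 60 degrees, a slot comes over the pin and it can go down to the faceplate.
- wound_coil: Finished coil, not to be used: black flanges 66 mm across, copper winding, 34 mm tall. Leave it. Origin: centre of underside.
- filter_capacitor: Dark blue electrolytic capacitor, a cylinder 45 mm across, 60 mm tall. Leave it. Origin: centre of underside.
- transformer: Small transformer, 84 by 50 by 59 mm tall. Leave it. Origin: centre of underside.
- relay: Clear plastic relay, 30 by 28 by 36 mm tall. Leave it. Origin: centre of underside.
- screwdriver: Screwdriver lying on the bench. Leave it.
- multimeter: Yellow multimeter lying flat, 160 by 80 by 42 mm. Leave it. Origin: centre of underside.
There are look-alikes about, which are no part of the job. What is shaped like the clamp_cone but green or purple is not meant.

How it is judged (in metres and radians):
On the way, in this order (a step that is already met when the one before it is completed fails the run):
1. the bobbin sits fully home on the arbor, flat on the faceplate, with the driver pin in a slot (z of bobbin in the frame of seat between -0.003 and 0.0018 m and horizontal distance between bobbin and seat below 0.002 m and angle between bobbin's own z axis and vertical below 0.05 rad), for 0.2 s.
2. the clamping cone is on the rod, bedded in the bobbin's mouth (z of clamp_cone in the frame of seat below 0.029 m and horizontal distance between clamp_cone and seat below 0.003 m and angle between clamp_cone's own z axis and vertical below 0.07 rad), for 0.2 s.
At the end, for the whole second after the job is handed in: Bobbin on the arbor: underside under 1.8 mm above the faceplate, within 2 mm of the axis, upright within 0.05 rad. Clamping cone on the rod: narrow end under 29 mm above the faceplate, within 3 mm of the axis, upright within 0.07 rad. Both released and at rest; nothing else moved over 20 mm (all of step 1 and all of step 2 and linear speed of each of bobbin, clamp_cone below 0.02 m/s); the robot touches nothing.
It fails at once if the bobbin is forced against the winder with more than 30 N (contact force between bobbin and winder above 30 N).
It fails at once if the clamping cone is rammed into the bobbin with more than 30 N (contact force between clamp_cone and bobbin above 30 N).
It fails at once if another thing on the bench is moved more than 20 mm (distance of any of wound_coil, filter_capacitor, transformer, relay, screwdriver, multimeter from where it was at the start of the episode above 0.02 m).
It also fails if it takes over 70 s, if anything falls off the work surface, if the arm or the gripper's body presses on something with over 40 N, if the wrist force passes 120 N, or if a joint passes its speed limit or range.

ROBOT

A 6-joint arm with a two-finger parallel gripper is mounted at the origin on the work surface. World frame = base frame: x ahead of the robot, y to its left, z up, the work surface at z = 0. Lengths are in mm, angles in degrees, forces in N, time in s.
With the tool pointing down it reaches from about 300 to 875 mm from the base axis. Payload 6.4 kg.
Tool frame: the origin (TCP) lies between the finger pads; the fingertips stand 19 mm ahead of it and the grasp point (between the pads) is the TCP; z points along the fingers, y is the direction in which the jaws open and shut (so a half turn about z gives the same grasp; the last joint's range is limited). The gripper opens to 85 mm and grips with 20 to 120 N. Pads are 22 mm wide; open, the fingers measure 114 mm over their backs; the gripper's body (76 mm by 85 mm) begins 54 mm behind the grasp point. The pads swing forward as they close: fully open they stand 13 mm farther back than shut.
Start: joints at [-11.82, 10.359, 92.074, -0, 77.567, -11.82], TCP at [575.014, 0.015, 250.288] pointing down, gripper open.
Joint ranges: [-171.53, 171.53], [-51.25, 118.39], [17.06, 147.69], [-65.23, 245.23], [0, 150.52], [-178.68, 178.68]. Speed limits (degrees/s): [147.25, 147.25, 172.46, 180, 180, 180].

INTERFACE

Orientations are given as a 3x3 rotation matrix whose columns are the frame's x, y, z axes.
In Python, from plant import readout, read_camera, calibration, workorder gives the robot as it stands.
- The arm moves only by the tool apply_moves, never from a script. Its argument "motion" is a list of rows, each a list of 3 entries, a list of its own where there are three numbers: the shift along the tool's x, y, z in mm, then the turn about the tool's z in rad, then the finger opening in mm, from 0 to 85.4. In form: [[[dx, dy, dz], yaw, claw], ...]. A call has 1 to 12 rows; each row shifts and turns the commanded pose from where the row before left it, along the tool's axes as they then stand; what a row does not reach is not made up. A row lasts 1/12 s, in which the tool goes at most 41.7 mm and 7.16 degrees, less where a joint would pass 70% of its speed; a pose out of reach is approached as far as the arm can. A call is refused whole if a number of a shift passes 41.7 or a number of a turn 0.125, either way. A call with a gripper value outside its range is refused whole. The fingers move at their own pace and stop on an object; "newtons" is the grip in N (left out, the last holds). Time passes only in rows, so rows that do not move let the fingers close. It gives the time, the measured TCP pose, the force and the opening at its end, in the units of the state.
- readout.state(): the state, without advancing time (a new reading comes with each control period).
- read_camera(name): name is "scene" or "side" or "wrist"; returns the picture (420x560x3 uint8, red, green, blue); there is no depth.
- calibration(name): a dict with "intrinsics" (3x3 intrinsics, pixels), "D" ([k1, k2, p1, p2, k3] as OpenCV has them; the pictures are not rectified), "T" (4x4, takes a point from camera to world coordinates). Camera axes: x right, y down, z forward; pixel columns grow to the right and rows downward; lengths in mm; the calibration is good to about 2 mm. A picture is of the moment at which its call begins: read the wrist's pose just before it. calibration takes no time and is no camera call; for the wrist camera it gives the pose at the moment of the call.
- workorder.sign_off(): hands the job in, once; it reports no verdict.
The state is a dict: "time_s": time; "joint_positions": joint angles; "joint_velocities": joint speeds; "joint_torque": joint torques, N m; "eef_pos": TCP position; "eef_rot": TCP orientation; "ft_force": force on the tool from outside, world axes, zero at the start; "wrist_torque": the same for the moment, N m; "gripper_width": opening from 0.0 (shut) to 1.0 (fully open).
Only numpy, scipy, OpenCV 4.12 (cv2) and the standard library are available. Lean on these libraries where they do the work, as an engineer would, in place of code of your own. Each camera call takes 0.05 s, during which the arm holds its last target. There are 200 camera calls.

## Working session

There is one attempt and no reset: what is moved stays moved. The work goes in short steps, Python scripts to look and compute and a tool call to move; the robot and the scene stay as the last step left them, time stands still between calls to the robot, and variables do not carry over. Pictures are saved under pics/ and viewed, about 8 in all and at most 12, crops included, and the job is handed in when it is done.

Besides the shell and the picture viewer there is one more tool, called after "Call:" in YAML: its name, and indented under it one key for each argument. apply_moves: Moves the arm, as the interface text tells. Its arguments: {"type":"object","properties":{"motion":{"type":"array","items":{"type":"array"}},"newtons":{"type":"number"}},"required":["motion"]}

```bash
mkdir -p pics; ls; cat > h.py <<'E'
import numpy as np, cv2
from plant import readout, read_camera, calibration, workorder
def ray(c,uv):
    K=np.array(c["intrinsics"]);D=np.array(c["D"],float);T=np.array(c["T"])
    p=cv2.undistortPoints(np.array([[uv]],float),K,D)[0,0]
    return T[:3,3],T[:3,:3]@np.array([p[0],p[1],1.])
def onz(c,uv,z):
    o,d=ray(c,uv);return o+d*(z-o[2])/d[2]
def proj(c,P):
    T=np.linalg.inv(np.array(c["T"]));r,_=cv2.Rodrigues(T[:3,:3])
    return cv2.projectPoints(np.array(P,float).reshape(-1,3),r,T[:3,3],np.array(c["intrinsics"]),np.array(c["D"],float))[0][:,0]
def grab(n,tag):
    c=calibration(n);im=read_camera(n);cv2.imwrite(f"pics/{tag}.png",im[:,:,::-1]);return c,im
E
python3 - <<'E'
from h import *
for n in("scene","side","wrist"):
    c,im=grab(n,n+"0");T=np.array(c["T"]);print(n,T.round(2).tolist(),np.array(c["intrinsics"])[0,0])
s=readout.state();print(s)
a=[cv2.imread(f"pics/{n}0.png") for n in("scene","side")]
E
```

```text
pics
scene [[-0.24, 0.85, -0.47, 1007.27], [0.97, 0.21, -0.11, 223.53], [0.0, -0.48, -0.88, 974.87], [0.0, 0.0, 0.0, 1.0]] 474.3802871733642
side [[-0.93, -0.29, 0.24, 319.77], [-0.38, 0.73, -0.57, 586.75], [-0.01, -0.62, -0.78, 747.95], [0.0, 0.0, 0.0, 1.0]] 392.0328620027863
wrist [[1.0, 0.0, -0.0, 574.59], [-0.0, -0.96, -0.29, 73.89], [-0.0, 0.29, -0.96, 372.51], [0.0, 0.0, 0.0, 1.0]] 309.1345894775149
{'time_s': 0.15, 'joint_positions': array([-1.18206658e+01,  1.03945338e+01,  9.21184740e+01,  2.10095161e-03,
        7.75669222e+01, -1.18203102e+01]), 'joint_velocities': array([-0.02223647, -0.21223795, -0.25217367,  0.07480407, -0.00822233,
       -0.07389156]), 'joint_torque': array([ 1.94259010e-03, -4.45260644e+01, -3.51692533e+01, -1.26067753e-04,
        5.82284134e-03,  2.14055274e-05]), 'eef_pos': array([5.74605420e+02, 1.05573027e-01, 2.49567534e+02]), 'eef_rot': array([[ 1.43452097e-05,  9.99999078e-01, -1.35812203e-03],
       [ 9.99999948e-01, -1.39095061e-05,  3.20822151e-04],
       [ 3.20802964e-04, -1.35812656e-03, -9.99999026e-01]]), 'ft_force': array([ 0.36689647, -0.05615484,  0.63132825]), 'wrist_torque': array([ 0.01071666,  0.01778454, -0.02030074]), 'gripper_width': 1.001717258013082}
```

View pics/scene0.png

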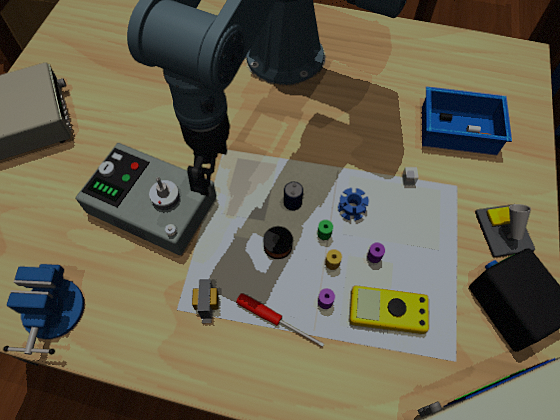

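View pics/side0.png

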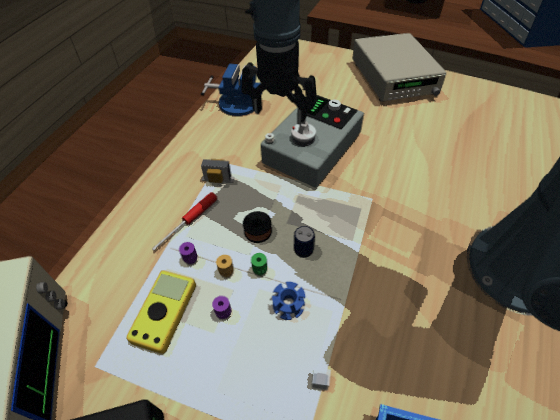

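Candidates in the scene view:
- Blue: slotted ring at (353,204) is the bobbin. The blue tray (467,118), the vise and the dark capacitor (293,195) are not.
- Cones: brass at (334,259) is the target. Green (326,230) and purple (376,252), (326,298) are not.
- The black coil at (278,242) is the finished one. The spindle is at (163,193).

In the side view the bobbin is at (288,300) and the brass cone at (225,266).

```bash
python3 - <<'E'
from h import *
def tri(a,b):
    (o1,d1),(o2,d2)=a,b
    A=np.stack([d1,-d2],1);t=np.linalg.lstsq(A,o2-o1,rcond=None)[0]
    p,q=o1+t[0]*d1,o2+t[1]*d2;return (p+q)/2,np.linalg.norm(p-q)
cs,cd=calibration("scene"),calibration("side")
def blob(n,lo,hi,near):
    im=cv2.imread(f"pics/{n}0.png");m=cv2.inRange(cv2.cvtColor(im,cv2.COLOR_BGR2HSV),lo,hi)
    k,l,s,c=cv2.connectedComponentsWithStats(m)
    i=min((i for i in range(1,k) if s[i,4]>40),key=lambda i:np.hypot(*(c[i]-near)));return c[i],s[i]
for nm,lo,hi,a,b in(("bobbin",(100,90,40),(125,255,255),(353,204),(288,300)),("brass",(12,110,60),(22,255,255),(334,259),(225,266)),
  ("green",(50,110,40),(80,255,255),(326,230),(259,263)),("purple",(135,80,40),(160,255,255),(376,252),(221,306))):
    (p,s),(q,t)=blob("scene",lo,hi,a),blob("side",lo,hi,b)
    print(nm,p.round(1),s,q.round(1),t,tri(ray(cs,p),ray(cd,q)))
for nm,a,b in(("rodtip",(163,181),(304,122)),("faceplate",(163,194),(303,134)),("roller",(171,229),(268,137)),("cap",(293,186),(303,232)),("coil",(278,235),(258,220))):
    print(nm,tri(ray(cs,a),ray(cd,b)))
E
```

```text
bobbin [353.5 202.3] [338 188  31  33 521] [288.1 300. ] [272 282  33  38 783] (array([447.01785498, 271.59465824,  26.65824798]), np.float64(3.5372507434199325))
brass [331.7 340.9] [310 335  47  11 127] [224.5 262.5] [216 255  17  19 191] (array([693.28555109, 238.40249761, -97.54478825]), np.float64(130.81458782455525))
green [325.2 226.7] [318 220  15  14 155] [259.2 262.5] [252 253  15  21 235] (array([531.76070733, 221.10854967,  40.6441288 ]), np.float64(4.651226195882022))
purple [376.9 249.8] [369 243  16  15 170] [221.4 306.1] [213 296  18  23 278] (array([559.32221697, 339.01702487,  42.25551776]), np.float64(3.34079522277959))
rodtip (array([ 562.26600696, -123.44852967,  140.89696506]), np.float64(6.974717599399641))
faceplate (array([ 567.34747756, -132.19909809,   93.69512179]), np.float64(5.602596381156677))
roller (array([643.30289694, -85.60685007,  97.02823235]), np.float64(4.865730439003652))
cap (array([466.80527065, 133.31218114,  71.14036732]), np.float64(7.8112120793995174))
coil (array([578.36046206, 125.25671792,  45.51636332]), np.float64(3.2433752026529046))
```

Call:
apply_moves:
  motion:
    - [[38, -18, 0], 0, 85]
    - [[38, -18, 0], 0, 85]
    - [[38, -18, 0], 0, 85]
    - [[38, -18, 0], 0, 85]
    - [[38, -18, 0], 0, 85]
    - [[38, -18, 0], 0, 85]
    - [[38, -18, 0], 0, 85]
    - [[0, 0, 0], 0, 85]
    - [[0, 0, 0], 0, 85]
    - [[0, 0, 0], 0, 85]

```text
time_s: 0.98
eef_pos: [450.2, 263.4, 250.1]
eef_rot: [[-0.001, 1.0, -0.0], [1.0, 0.001, -0.001], [-0.001, -0.0, -1.0]]
ft_force: [0.2, -0.3, -0.3]
gripper_width: 0.996
```

```bash
python3 - <<'E'
from h import *
c,im=grab("wrist","w1");print(readout.state()["eef_pos"])
E
```

```text
[450.56286392 262.80225598 250.11437123]
```

View pics/w1.png

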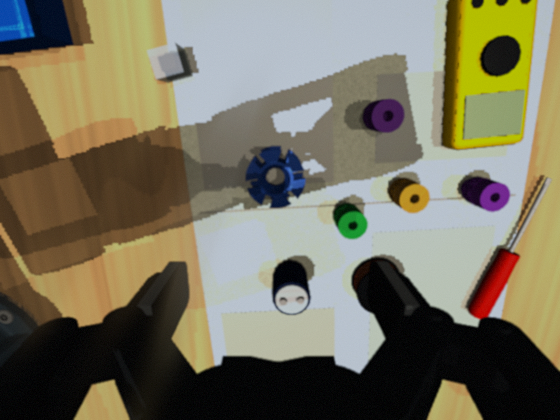

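The wrist view shows the bobbin at (274,178), the brass cone at (412,196), and its green and purple look-alikes at (351,224), (388,115) and (490,195). I'll go closer for a precise fix.

Call:
apply_moves:
  motion:
    - [[8, -2, 25], 0, 85]
    - [[0, 0, 35], 0, 85]
    - [[0, 0, 35], 0, 85]
    - [[0, 0, 0], 0, 85]
    - [[0, 0, 0], 0, 85]
    - [[0, 0, 0], 0, 85]

```text
time_s: 1.53
eef_pos: [449.8, 270.9, 156.9]
eef_rot: [[0.002, 1.0, 0.002], [1.0, -0.002, 0.0], [0.0, 0.002, -1.0]]
ft_force: [1.0, 0.4, 0.7]
gripper_width: 0.993
```

```bash
cat > bob.py <<'E'
from h import *
def bobbin(c,im,z=40,guess=None,pr=True):
    hsv=cv2.cvtColor(im,cv2.COLOR_RGB2HSV);m=cv2.inRange(hsv,(105,110,25),(128,255,255))
    ys,xs=np.nonzero(m);P=np.array([onz(c,(x,y),z)[:2] for x,y in zip(xs,ys)])
    ok=np.hypot(*(P-guess).T)<55;P=P[ok]
    ctr=np.array(cv2.minEnclosingCircle(P.astype(np.float32))[0]);R=cv2.minEnclosingCircle(P.astype(np.float32))[1]
    print("encl",ctr,R)
    def prof(ctr):
        th=np.radians(np.arange(0,360,2));out=[]
        for r in(26,28,30):
            w=np.stack([ctr[0]+r*np.cos(th),ctr[1]+r*np.sin(th),np.full(th.size,z)],1)
            uv=proj(c,w).round().astype(int);out.append(m[uv[:,1].clip(0,419),uv[:,0].clip(0,559)]>0)
        f=1-np.mean(out,0);v=(f*np.exp(6j*th)).sum();return np.degrees(np.angle(v))/6,abs(v)/max(f.sum(),1),"".join("%d"%(9*x) for x in f)
    return ctr,R,prof(ctr)
E
python3 - <<'E'
from bob import *
c,im=grab("wrist","w2");s=readout.state();print(s["eef_pos"])
print(bobbin(c,im,40,np.array([447,272.])))
hsv=cv2.cvtColor(im,cv2.COLOR_RGB2HSV);m=cv2.inRange(hsv,(12,110,60),(24,255,255))
k,l,st,ce=cv2.connectedComponentsWithStats(m)
for i in range(1,k):
    if st[i,4]>150:print(st[i],onz(c,ce[i],50))
cv2.imwrite("pics/w2c.png",cv2.resize(im[60:300,130:530,::-1],(800,480),interpolation=cv2.INTER_CUBIC))
E
```

```text
[450.19791777 271.35291372 157.68348033]
encl [447.07104492 271.93447876] 34.86705780029297
(array([447.07104492, 271.93447876]), 34.86705780029297, (np.float64(10.667029714937307), np.float64(0.7627536638789703), '666663330000000000000000000000000099999930000000000000000000300996000000000000000000000000000066999999930000000000000000099999999996300000000000000039999999999000000000000000000036'))
[    0     0   169   367 35813] [286.69909039 278.53219763  50.        ]
[109   0  18  30 399] [343.76667065 408.99508272  50.        ]
[ 493    0   39  171 3853] [613.84183859 368.19657147  50.        ]
[ 440  217   42   39 1137] [597.23060339 250.80808196  50.        ]
[172 325  14  34 210] [360.5034036  150.75487635  50.        ]
[ 73 401  19  19 191] [254.65309749  61.73851971  50.        ]
```

View pics/w2c.png

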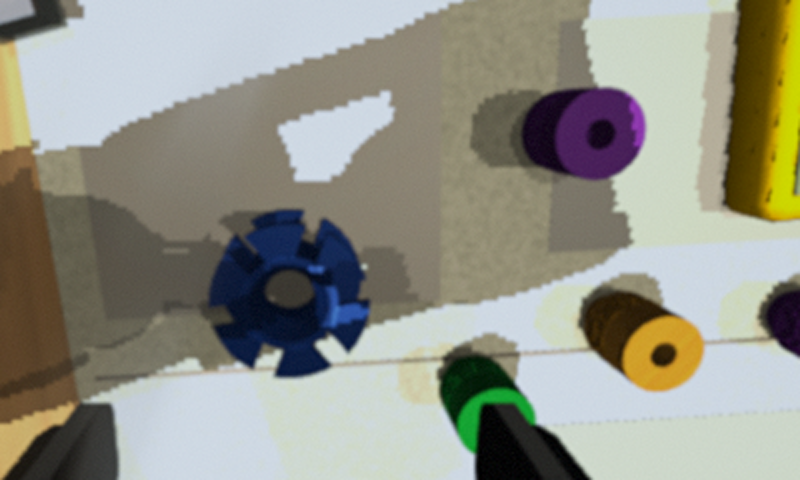

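The crop confirms the blue slotted bobbin and the brass cone, each standing clear. The slots are at about 10° mod 60. I'll grip with the pads straddling a slot pair, which aligns it to the jaws.

Call:
apply_moves:
  motion:
    - [[-1.5, -3, 30], 0, 85]
    - [[0, 0, 30], -0.085, 85]
    - [[0, 0, 30], -0.085, 85]
    - [[0, 0, 25], 0, 85]
    - [[0, 0, 14], 0, 85]
    - [[0, 0, 6], 0, 85]
    - [[0, 0, 0], 0, 85]
    - [[0, 0, 0], 0, 85]
    - [[0, 0, 0], 0, 85]

```text
time_s: 2.33
eef_pos: [447.0, 270.7, 22.4]
eef_rot: [[-0.169, 0.986, 0.004], [0.986, 0.169, 0.001], [0.001, 0.004, -1.0]]
ft_force: [0.4, 0.1, -0.3]
gripper_width: 0.994
```

```bash
python3 - <<'E'
from h import *
c,im=grab("wrist","w3");
cv2.imwrite("pics/w3c.png",cv2.resize(im[120:420,80:480,::-1],(800,600)))
E
```

```text
(no output)
```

View pics/w3c.png

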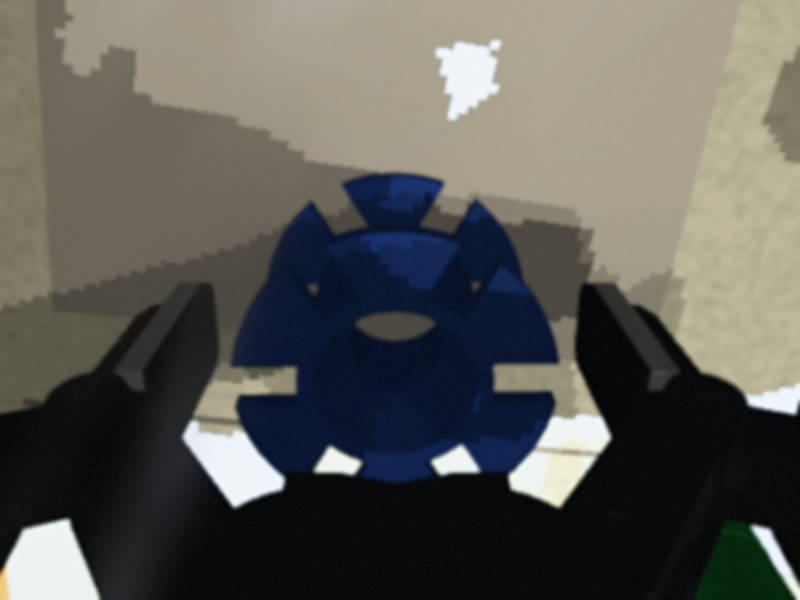

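Bobbin is centred between the pads, slots on the jaw axis (crop row 378). Closing gently.

Call:
apply_moves:
  motion:
    - [[0, 0, 0], 0, 60]
    - [[0, 0, 0], 0, 60]
    - [[0, 0, 0], 0, 60]
    - [[0, 0, 0], 0, 60]
    - [[0, 0, 0], 0, 60]
    - [[0, 0, 0], 0, 60]
    - [[0, 0, 0], 0, 60]
  newtons: 25

```text
time_s: 2.97
eef_pos: [445.9, 270.4, 21.7]
eef_rot: [[-0.169, 0.986, 0.002], [0.986, 0.169, 0.0], [0.0, 0.002, -1.0]]
ft_force: [-1.5, -0.3, 8.9]
gripper_width: 0.74
```

```bash
python3 - <<'E'
from h import *
c,im=grab("wrist","w4");s=readout.state();p=s["eef_pos"];R=np.array(s["eef_rot"])
print(s["gripper_width"]*85,p)
hsv=cv2.cvtColor(im,cv2.COLOR_RGB2HSV);m=cv2.inRange(hsv,(105,110,15),(128,255,255))
# slot rows at left/right of bore, where non-blue at columns inside the flange
for u in range(200,360,6):
    col=m[280:345,u]; b=np.nonzero(col==0)[0]
    print(u,(b+280)[[0,-1]] if len(b) else None,len(b),end=" | ")
print(proj(c,[p+R@[0,0,-18],p+R@[5,0,-18],p+R@[0,30,-18],p+R@[0,-30,-18]]).round(1).tolist())
E
```

```text
63.105459858123275 [445.93166681 270.41484293  21.65578918]
200 [280 344] 28 | 206 [306 344] 17 | 212 [303 318] 16 | 218 [303 318] 16 | 224 [303 318] 16 | 230 None 0 | 236 None 0 | 242 None 0 | 248 [344 344] 1 | 254 None 0 | 260 [280 285] 6 | 266 [280 289] 10 | 272 [280 290] 11 | 278 [280 291] 12 | 284 [280 290] 11 | 290 [280 288] 9 | 296 [280 285] 6 | 302 None 0 | 308 [344 344] 1 | 314 None 0 | 320 None 0 | 326 None 0 | 332 [302 317] 16 | 338 [302 317] 16 | 344 [302 317] 16 | 350 [304 344] 18 | 356 [280 344] 29 | [[278.3, 309.2], [278.3, 298.3], [354.0, 309.1], [202.5, 309.1]]
```

Grasp good: slot row is 310 against the TCP's projected 309.2, so the offset is about 0.4 mm. Lift and carry to a view over the spindle.

Call:
apply_moves:
  motion:
    - [[0, 0, -10], 0, 60]
    - [[0, 0, -25], 0, 60]
    - [[0, 0, -38], 0, 60]
    - [[0, 0, -38], 0, 60]
    - [[0, 0, -38], 0, 60]
    - [[0, 0, -38], 0, 60]
    - [[0, 0, -31], 0, 60]
    - [[-20, 2, 0], 0, 60]
    - [[-33, 3, 0], 0, 60]
    - [[-36, 3, 0], 0, 60]
    - [[-36, 3, 0], 0, 60]
    - [[-36, 3, 0], 0, 60]

```text
time_s: 4.02
eef_pos: [486.0, 112.5, 239.1]
eef_rot: [[-0.17, 0.985, 0.001], [0.985, 0.17, 0.0], [-0.0, 0.001, -1.0]]
ft_force: [1.3, -0.1, -1.5]
gripper_width: 0.738
```

Call:
apply_moves:
  motion:
    - [[-36, 3, 0], 0, 60]
    - [[-36, 3, 0], 0, 60]
    - [[-36, 3, 0], 0, 60]
    - [[-36, 3, 0], 0, 60]
    - [[-36, 3, 0], 0, 60]
    - [[-36, 3, 0], 0, 60]
    - [[-36, 3, 0], 0, 60]
    - [[-36, 3, 0], 0, 60]
    - [[-30, 2, 0], 0, 60]
    - [[-8, 1, 0], 0, 60]
    - [[0, 0, 0], 0, 60]
    - [[0, 0, 0], 0, 60]

```text
time_s: 5.02
eef_pos: [567.6, -202.5, 238.3]
eef_rot: [[-0.168, 0.986, -0.001], [0.986, 0.168, 0.001], [0.001, -0.0, -1.0]]
ft_force: [-1.0, 0.6, -0.7]
gripper_width: 0.735
```

```bash
python3 - <<'E'
from h import *
c,im=grab("wrist","w5");s=readout.state();print(s["eef_pos"],s["ft_force"])
g=proj(c,[[566,-130,105],[566,-130,163]]);print(g)
u,v=g[0].astype(int);cv2.imwrite("pics/w5c.png",im[:,:,::-1])
E
```

```text
[ 567.53748057 -201.65674438  238.22710602] [-6.69955874e-01 -1.51371986e-05 -6.84431872e-01]
[[291.4955261  117.05931719]
 [295.45717907 117.8277841 ]]
```

View pics/w5c.png

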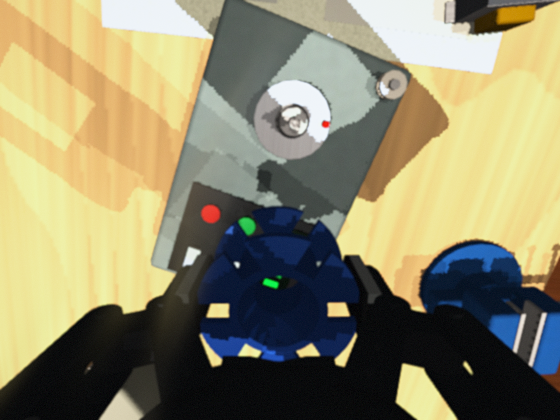

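The faceplate is at about (293,119) and the red pin at (326,124). I'll measure both.

```bash
cat > spin.py <<'E'
from h import *
from scipy.optimize import least_squares
def spindle(c,im,g):
    hsv=cv2.cvtColor(im,cv2.COLOR_RGB2HSV);gray=cv2.GaussianBlur(cv2.cvtColor(im,cv2.COLOR_RGB2GRAY),(3,3),0).astype(float)
    u,v=proj(c,[[*g,105]])[0]
    m=cv2.inRange(hsv,(0,150,70),(8,255,255))|cv2.inRange(hsv,(172,150,70),(180,255,255))
    k,l,st,ce=cv2.connectedComponentsWithStats(m)
    i=min(range(1,k),key=lambda i:abs(np.hypot(*(onz(c,ce[i],110)[:2]-g))-26.5));pin=onz(c,ce[i],111 if 0 else 109)
    ctr=np.array(g,float)
    for it in range(4):   # radial edge points of the faceplate rim
        E=[]
        for a in np.radians(np.arange(0,360,4)):
            r=np.arange(27,36,.25);w=np.stack([ctr[0]+r*np.cos(a),ctr[1]+r*np.sin(a),0*r+105],1)
            uv=proj(c,w).astype(np.float32);x=cv2.remap(gray.astype(np.float32),uv[:,0],uv[:,1],cv2.INTER_LINEAR)[:,0]
            d=np.gradient(x);j=np.argmin(d)
            if d[j]<-2.5:E.append(w[j,:2])
        E=np.array(E);f=least_squares(lambda p:np.hypot(*(E-p[:2]).T)-p[2],[*ctr,31],loss="soft_l1");ctr=f.x[:2]
    d=pin[:2]-ctr;print("ctr",f.x.round(2),len(E),"pin",pin.round(1),st[i],"r",np.hypot(*d),"ang",np.degrees(np.arctan2(d[1],d[0])))
    return ctr
E
python3 - <<'E'
from spin import *
im=cv2.imread("pics/w5.png")[:,:,::-1].copy();c=calibration("wrist");spindle(c,im,[566,-130])
# rod tip = brightest-ish: rough triangulated axis check by side/scene
for n in("scene","side"):
    cc=calibration(n);print(n,proj(cc,[[566,-130,105],[566,-130,163]]).round(1).tolist())
E
```

```text
ctr [ 566.53 -132.23   30.68] 77 pin [ 593.  -129.7  109. ] [322 121   7   6  30] r 26.59733133759721 ang 5.531928706294726
scene [[163.8, 192.1], [158.0, 177.5]]
side [[304.1, 130.4], [304.8, 111.7]]
```

The fit is consistent (rim R 30.7 against 31, pin radius 26.6 against 26.5). Pin is at 5.5° and the slot at 9.7°, so I'll yaw +0.073 and go over the spindle.

Call:
apply_moves:
  motion:
    - [[23, 3.6, 0], 0, 60]
    - [[23, 3.6, 0], 0, 60]
    - [[23, 3.6, 0], 0, 60]
    - [[0, 0, 0], 0.073, 60]
    - [[0, 0, 10], 0, 60]
    - [[0, 0, 20], 0, 60]
    - [[0, 0, 20], 0, 60]
    - [[0, 0, 20], 0, 60]
    - [[0, 0, 13], 0, 60]
    - [[0, 0, 0], 0, 60]
    - [[0, 0, 0], 0, 60]

```text
time_s: 5.98
eef_pos: [566.4, -132.6, 154.6]
eef_rot: [[-0.098, 0.995, -0.002], [0.995, 0.098, 0.001], [0.001, -0.002, -1.0]]
ft_force: [0.6, 0.3, -0.5]
gripper_width: 0.743
```

```bash
python3 - <<'E'
from h import *
c,im=grab("wrist","w6");s=readout.state();p=s["eef_pos"];print(p,s["ft_force"])
cv2.imwrite("pics/w6c.png",cv2.resize(im[220:420,160:400,::-1],(720,600),interpolation=cv2.INTER_CUBIC))
print(proj(c,[[566.5,-132.2,163],[566.5,-132.2,150]]), proj(c,[p+np.array(s["eef_rot"])@[-.4,0,z] for z in(-18,-4)]))
E
```

```text
[ 567.21070271 -133.05161269  155.81806059] [-0.53421071  0.30870824 -0.3249556 ]
[[278.58193199 294.82646685]
 [278.55585583 279.21814807]] [[280.17414995 313.10247609]
 [280.00113349 293.38889874]]
```

View pics/w6c.png

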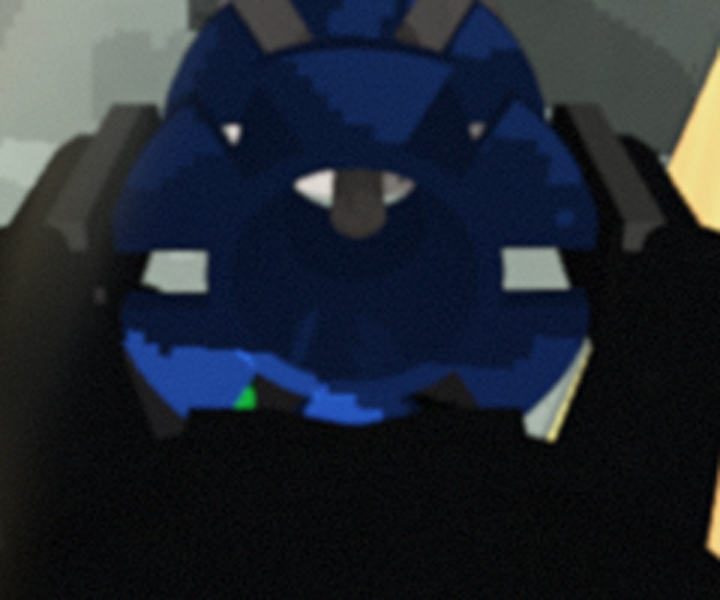

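Rod stands centred in the bore (crop (358,205), slots at 207 and 502). Descending gently.

Call:
apply_moves:
  motion:
    - [[0, 0, 4], 0, 60]
    - [[0, 0, 4], 0, 60]
    - [[0, 0, 4], 0, 60]
    - [[0, 0, 3], 0, 60]
    - [[0, 0, 0], 0, 60]
    - [[0, 0, 0], 0, 60]

```text
time_s: 6.53
eef_pos: [566.8, -133.0, 140.0]
eef_rot: [[-0.097, 0.995, -0.0], [0.995, 0.097, 0.0], [0.0, -0.0, -1.0]]
ft_force: [-0.4, 0.4, -0.9]
gripper_width: 0.736
```

Call:
apply_moves:
  motion:
    - [[0, 0, 2], 0, 60]
    - [[0, 0, 2], 0, 60]
    - [[0, 0, 0], 0, 60]
    - [[0, 0, 0], 0, 60]

```text
time_s: 6.87
eef_pos: [566.8, -132.8, 136.1]
eef_rot: [[-0.097, 0.995, -0.0], [0.995, 0.097, 0.001], [0.001, -0.0, -1.0]]
ft_force: [-0.4, 1.9, -0.4]
gripper_width: 0.741
```

Call:
apply_moves:
  motion:
    - [[0.8, 0, 0], 0, 60]
    - [[0, 0, 1], 0, 60]
    - [[0, 0, 1], 0, 60]
    - [[0, 0, 0], 0, 60]
    - [[0, 0, 0], 0, 60]

```text
time_s: 7.28
eef_pos: [566.8, -132.3, 134.2]
eef_rot: [[-0.097, 0.995, -0.0], [0.995, 0.097, 0.0], [0.0, -0.0, -1.0]]
ft_force: [-0.3, 0.9, -1.4]
gripper_width: 0.738
```

Call:
apply_moves:
  motion:
    - [[0, 0, 1], 0, 60]
    - [[0, 0, 1], 0, 60]
    - [[0, 0, 0], 0, 60]
    - [[0, 0, 0], 0, 60]

```text
time_s: 7.62
eef_pos: [566.8, -132.2, 132.1]
eef_rot: [[-0.097, 0.995, -0.0], [0.995, 0.097, 0.0], [0.0, -0.0, -1.0]]
ft_force: [-0.8, 1.0, -0.9]
gripper_width: 0.74
```

Call:
apply_moves:
  motion:
    - [[0.4, 0, 1], 0, 60]
    - [[0, 0, 1], 0, 60]
    - [[0, 0, 0], 0, 60]
    - [[0, 0, 0], 0, 60]

```text
time_s: 7.95
eef_pos: [566.8, -131.8, 130.1]
eef_rot: [[-0.097, 0.995, -0.0], [0.995, 0.097, 0.0], [0.0, -0.0, -1.0]]
ft_force: [0.2, 2.1, -1.4]
gripper_width: 0.738
```

Call:
apply_moves:
  motion:
    - [[0, 0, 1], 0, 60]
    - [[0, 0, 1], 0, 60]
    - [[0, 0, 0], 0, 60]
    - [[0, 0, 0], 0, 60]

```text
time_s: 8.28
eef_pos: [566.8, -131.7, 128.2]
eef_rot: [[-0.097, 0.995, -0.0], [0.995, 0.097, 0.0], [0.0, -0.0, -1.0]]
ft_force: [0.7, 2.9, -0.7]
gripper_width: 0.738
```

Call:
apply_moves:
  motion:
    - [[0.4, 0.0, 0.7], 0, 60]
    - [[0, 0, 0], 0, 60]
    - [[0, 0, 0.7], 0, 60]
    - [[0, 0, 0], 0, 60]
    - [[0, 0, 0], 0, 60]

```text
time_s: 8.7
eef_pos: [566.8, -131.4, 127.1]
eef_rot: [[-0.097, 0.995, 0.0], [0.995, 0.097, 0.0], [0.0, 0.0, -1.0]]
ft_force: [-0.0, 3.5, 1.8]
gripper_width: 0.744
```

Call:
apply_moves:
  motion:
    - [[0.6, 0.0, 0], 0, 60]
    - [[0, 0, 0], 0, 60]
    - [[0, 0, 0], 0, 60]

```text
time_s: 8.95
eef_pos: [566.8, -131.1, 126.9]
eef_rot: [[-0.097, 0.995, 0.0], [0.995, 0.097, -0.0], [-0.0, 0.0, -1.0]]
ft_force: [0.5, 1.1, 0.4]
gripper_width: 0.741
```

Better. The last bit down, then release.

Call:
apply_moves:
  motion:
    - [[0.2, 0.0, 0.4], 0, 60]
    - [[0, 0, 0.3], 0, 60]
    - [[0, 0, 0], 0, 60]
    - [[0, 0, 0], 0, 60]

```text
time_s: 9.28
eef_pos: [566.8, -131.0, 126.8]
eef_rot: [[-0.097, 0.995, 0.0], [0.995, 0.097, -0.001], [-0.001, 0.0, -1.0]]
ft_force: [-2.9, 1.3, 5.0]
gripper_width: 0.741
```

Call:
apply_moves:
  motion:
    - [[0, 0, 0], 0, 68]
    - [[0, 0, 0], 0, 76]
    - [[0, 0, 0], 0, 85]
    - [[0, 0, 0], 0, 85]
    - [[0, 0, 0], 0, 85]
    - [[0, 0, -5], 0, 85]
    - [[0, 0, -15], 0, 85]
    - [[0, 0, -30], 0, 85]
    - [[0, 0, -40], 0, 85]
    - [[0, 0, -40], 0, 85]
    - [[0, 0, 0], 0, 85]
    - [[0, 0, 0], 0, 85]

```text
time_s: 10.28
eef_pos: [568.4, -131.4, 260.1]
eef_rot: [[-0.097, 0.995, 0.007], [0.995, 0.097, -0.003], [-0.004, 0.006, -1.0]]
ft_force: [-0.3, -0.9, -0.7]
gripper_width: 0.991
```

```bash
python3 - <<'E'
from bob import *
c,im=grab("wrist","w7");s=readout.state();print(s["eef_pos"],s["ft_force"])
u,v=proj(c,[[566.7,-131.5,145]])[0].astype(int);print(u,v)
cv2.imwrite("pics/w7c.png",cv2.resize(im[max(0,v-70):v+70,u-90:u+90,::-1],(720,560),interpolation=cv2.INTER_CUBIC))
print(bobbin(c,im,145,np.array([566.7,-131.5]))[:2])
E
```

```text
[ 567.1240326  -130.88468792  257.44408751] [ 0.48568557 -0.00812418 -0.7060986 ]
274 208
encl [ 566.9934082  -129.67036438] 35.768348693847656
(array([ 566.9934082 , -129.67036438]), 35.768348693847656)
```

View pics/w7c.png

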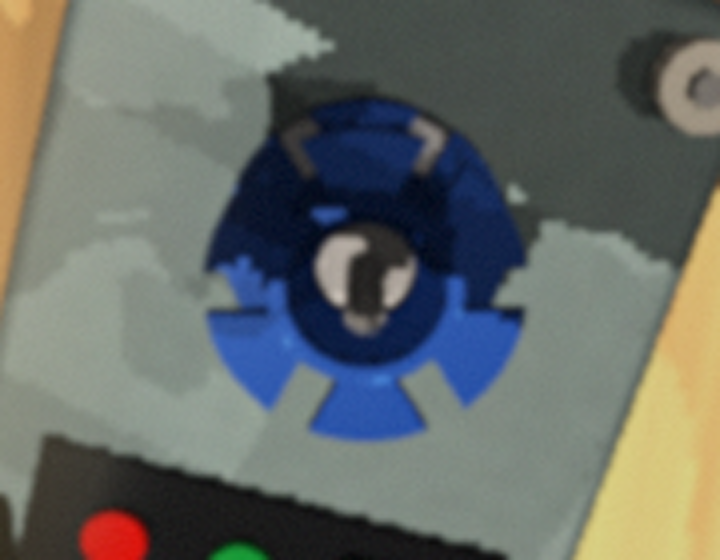

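The bobbin is flat and upright on the arbor, with the rod inside. Next, the brass cone. The grasp gives the axis as about (566.8,-131.4).

Call:
apply_moves:
  motion:
    - [[20, 3.5, 0], 0, 60]
    - [[34, 6, 0], 0, 60]
    - [[36, 6.4, 0], 0, 60]
    - [[36, 6.4, 0], 0, 60]
    - [[36, 6.4, 0], 0, 60]
    - [[36, 6.4, 0], 0, 60]
    - [[36, 6.4, 0], 0, 60]
    - [[36, 6.4, 0], 0, 60]
    - [[36, 6.4, 0], 0, 60]
    - [[36, 6.4, 0], 0, 60]
    - [[30, 5, 0], 0, 60]
    - [[5, 1.3, 0], 0, 60]

```text
time_s: 11.33
eef_pos: [595.1, 255.7, 253.6]
eef_rot: [[-0.101, 0.995, -0.004], [0.995, 0.101, 0.001], [0.001, -0.004, -1.0]]
ft_force: [-0.3, 0.3, -0.0]
gripper_width: 0.7
```

Call:
apply_moves:
  motion:
    - [[0, 0, 12], 0.125, 60]
    - [[0, 0, 12], 0.125, 60]
    - [[0, 0, 12], 0.125, 60]
    - [[0, 0, 12], 0.125, 60]
    - [[0, 0, 12], 0.125, 60]
    - [[0, 0, 12], 0.125, 60]
    - [[0, 0, 12], 0.125, 60]
    - [[0, 0, 12], 0.125, 60]
    - [[0, 0, 0], 0, 60]
    - [[0, 0, 0], 0, 60]
    - [[0, 0, 0], 0, 60]

```text
time_s: 12.25
eef_pos: [596.7, 250.6, 160.0]
eef_rot: [[0.783, 0.622, -0.001], [0.622, -0.783, -0.0], [-0.001, -0.0, -1.0]]
ft_force: [-0.1, 0.0, 0.6]
gripper_width: 0.706
```

```bash
cat > cone.py <<'E'
from h import *
def cone():
    c,im=grab("wrist","wc%d"%(readout.state()["time_s"]*100));s=readout.state();p=s["eef_pos"];R=np.array(s["eef_rot"])
    print(p.round(1),(R[:,1]).round(3),s["ft_force"].round(1),s["gripper_width"])
    hsv=cv2.cvtColor(im,cv2.COLOR_RGB2HSV);m=cv2.inRange(hsv,(12,110,140),(26,255,255))
    k,l,st,ce=cv2.connectedComponentsWithStats(m)
    for i in range(1,k):
        if st[i,4]>150:
            q=onz(c,ce[i],50);P=np.array([onz(c,xy,50)[:2] for xy in np.argwhere(l==i)[:,::-1]])
            if len(P)<4000:
                e=cv2.minEnclosingCircle(P.astype(np.float32))
                if e[1]<25:print(st[i],ce[i].round(1),q.round(1),"encl",np.round(e[0],1),round(e[1],1),"tool shift",(R.T@(np.array([*e[0],50])-p)).round(1))
    return im,st
E
python3 - <<'E'
from cone import *
im,_=cone();cv2.imwrite("pics/v1.png",im[:,:,::-1])
E
```

```text
[597.1 250.8 160.6] [ 0.621 -0.783  0.   ] [ 0.4 -0.3 -0.4] 0.702710052884592
[259 192  35  34 602] [274.3 205.2] [599.2 255.8  50. ] encl [599.8 253.1] 15.3 tool shift [  3.5  -0.2 110.6]
[519 304  41  30 267] [545.5 316.3] [ 6.693e+02 -3.000e-01  5.000e+01] encl [661.9  -0.9] 19.9 tool shift [-105.8  237.4  110.6]
```

View pics/v1.png

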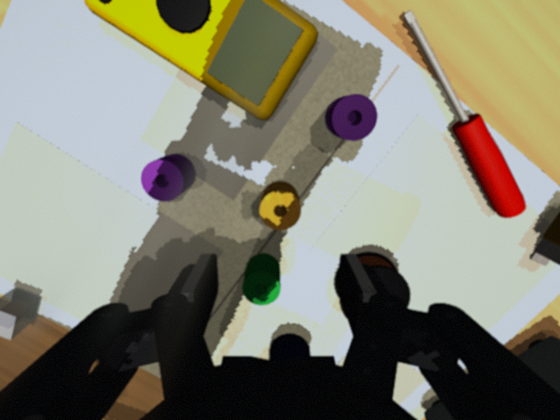

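The brass cone is alone at (280,207), half in shadow. I'll refine from its hole.

```bash
python3 - <<'E'
from h import *
c=calibration("wrist");im=cv2.imread("pics/v1.png");s=readout.state();p=s["eef_pos"];R=np.array(s["eef_rot"])
v=im[...,2];sub=v[180:235,255:310]
for z,lo in((50,0),):
    hsv=cv2.cvtColor(im,cv2.COLOR_BGR2HSV)[180:235,255:310]
    m=cv2.inRange(hsv,(5,110,110),(28,255,255));f=cv2.morphologyEx(m,cv2.MORPH_OPEN,np.ones((3,3)))
    print("\n".join("".join("%3d "%(x) for x in r[::2]) for r in sub[8:44:2]))
for uv in((281,210),(281,208)):
    q=onz(c,uv,50);print(q,R.T@(q-p))
E
```

```text
142 134 135 139 127  78  55  50  44  44  43  45  46  48  45  48  46  48  45  52  89 107 110 111 110  90  76 101 
139 132 135 132  87  54  51  44  46  65  55  81  68  59  59  55  51  45  48  48  63  99 110 112 100  76  94 120 
128 124 109  86  69  42  45  82 143 171 145 174 139  95 103 120 125 115  88  52  52  87 111 107  77  89 105 120 
109 109  92  68  57  53 121 180 196 202 196 200 197 182 192 195 197 195 183 108  49  63 106  85  82  98 104 148 
106  90  68  67  60 141 192 199 200 199 198 200 198 200 201 198 200 200 197 132  66  55  75  77  98 102 123 183 
101  72  66  60 122 194 200 197 198 198 198 198 199 199 198 199 199 200 198 163  91  64  65  98 110 131 182 197 
 77  67  68 100 181 200 198 198 197 198 200 199 198 196 198 200 199 199 190 130  87  77  81 107 128 179 197 197 
 66  65  73 158 199 200 197 200 198 199 200 198 201 199 199 201 200 194 132  80  83  85  87 109 145 195 195 197 
 67  63  90 183 201 198 199 200 199 200 195 174 172 175 168 193 201 166  89  76  84  84  88 105 135 193 196 196 
 66  63 113 195 198 198 200 199 200 195 137  78  93  99  67 140 162  97  81  82  80
[... 397 characters left out ...]
199 200 190 116  53  45  41  43  58  80  81  81  83  80  81  99 178 197 194 196 196 
 72  64  80 141 193 195 196 200 199 200 187 144 103  81  66  81  81  80  80  82  81  79 120 191 198 196 197 194 
101  84  91  93 132 128 135 177 199 198 199 200 183 116  86  83  82  79  84  82  83  84 159 196 196 194 197 195 
125 105  98  90  81  80  83 105 174 199 198 198 160  83  79  83  81  78  79  81  79 118 188 199 195 195 195 196 
136 135 110  90  87  79  84  81 104 153 193 202 183  92  79  84  81  80  78  79  99 173 196 196 194 196 195 197 
[599.76937882 249.34586594  50.        ] [  1.11356992   2.73439453 110.61825312]
[601.06257742 250.37749096  50.        ] [  2.76783438   2.72975923 110.61888275]
```

Call:
apply_moves:
  motion:
    - [[0.4, 2, 20], 0, 60]
    - [[0, 0, 35], 0, 60]
    - [[0, 0, 35], 0, 60]
    - [[0, 0, 20], 0, 60]
    - [[0, 0, 12], 0, 60]
    - [[0, 0, 0], 0, 60]
    - [[0, 0, 0], 0, 60]
    - [[0, 0, 0], 0, 60]

```text
time_s: 12.97
eef_pos: [600.2, 250.1, 40.5]
eef_rot: [[0.785, 0.62, 0.004], [0.62, -0.785, 0.001], [0.003, 0.002, -1.0]]
ft_force: [0.6, 1.2, -0.8]
gripper_width: 0.7
```

```bash
python3 - <<'E'
from h import *
c,im=grab("wrist","w8");s=readout.state();p=s["eef_pos"];R=np.array(s["eef_rot"]);print(p,s["gripper_width"])
g=proj(c,[R@[x,y,p[2]-50]+p for x,y in((0,0),(0,16.5),(0,-16.5),(16.5,0),(-16.5,0))]);print(g.round(1).tolist())
u,v=g[0].astype(int);cv2.imwrite("pics/w8c.png",cv2.resize(im[v-80:v+60,u-100:u+100,::-1],(800,560),interpolation=cv2.INTER_CUBIC));print(u,v)
E
```

```text
[600.25950268 250.11019544  40.73478285] 0.7058498573070251
[[277.4, 297.0], [316.6, 297.0], [238.3, 297.0], [277.4, 261.6], [277.5, 329.8]]
277 297
```

View pics/w8c.png

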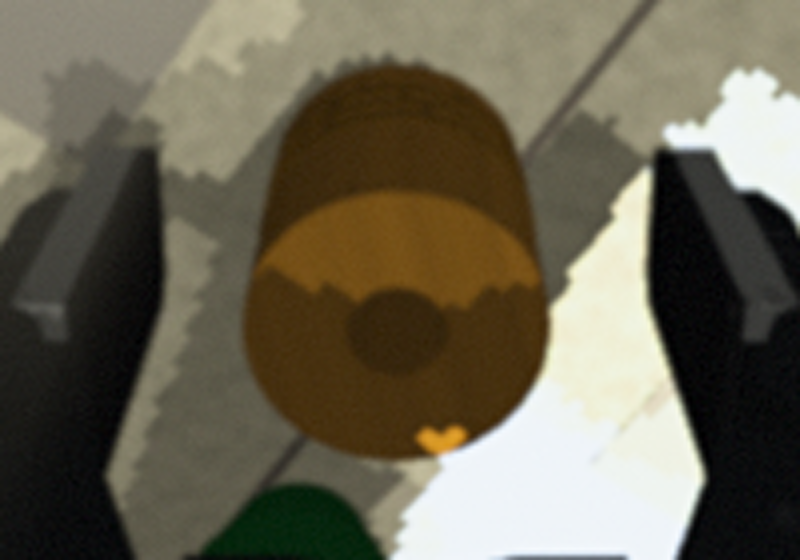

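Cone centred between pads, about 1 mm off along −x of the tool. Correct, then grip.

Call:
apply_moves:
  motion:
    - [[-1, 0, 2.5], 0, 60]
    - [[0, 0, 0], 0, 60]
    - [[0, 0, 0], 0, 25]
    - [[0, 0, 0], 0, 25]
    - [[0, 0, 0], 0, 25]
    - [[0, 0, 0], 0, 25]
    - [[0, 0, 0], 0, 25]
    - [[0, 0, 0], 0, 25]
    - [[0, 0, 0], 0, 25]
    - [[0, 0, 0], 0, 25]
  newtons: 30

```text
time_s: 13.85
eef_pos: [597.9, 249.1, 36.2]
eef_rot: [[0.785, 0.619, 0.001], [0.619, -0.785, 0.0], [0.0, 0.0, -1.0]]
ft_force: [-0.8, -1.5, 6.2]
gripper_width: 0.38
```

```bash
python3 - <<'E'
from h import *
c,im=grab("wrist","w9");s=readout.state();p=s["eef_pos"];R=np.array(s["eef_rot"]);print(p,s["gripper_width"])
g=proj(c,[R@[x,0,p[2]-50]+p for x in(0,1)]);print(g.round(1).tolist())
hsv=cv2.cvtColor(im,cv2.COLOR_RGB2HSV);v=hsv[...,2]
u=int(g[0][0].round())
print("col",v[255:345,u].tolist());print(hsv[330:345,u].tolist())
m=cv2.inRange(v[285:315,u-16:u+17],0,55);k,l,st,ce=cv2.connectedComponentsWithStats(m);print(st[1:],ce[1:]+[u-16,285])
E
```

```text
[597.88638652 249.08039592  36.14774235] 0.3788178864883463
[[277.4, 303.3], [277.4, 301.2]]
col [67, 66, 70, 68, 66, 67, 68, 69, 75, 94, 111, 115, 118, 115, 115, 120, 117, 117, 118, 117, 118, 119, 118, 117, 118, 117, 118, 120, 116, 117, 118, 117, 117, 108, 84, 58, 54, 53, 55, 53, 56, 56, 53, 56, 54, 54, 56, 55, 53, 55, 55, 56, 55, 52, 55, 56, 59, 63, 66, 68, 66, 69, 70, 68, 71, 72, 71, 70, 71, 70, 71, 71, 69, 70, 71, 68, 69, 70, 81, 107, 122, 114, 104, 112, 138, 151, 158, 158, 157, 157]
[[18, 203, 68], [18, 203, 69], [17, 197, 70], [19, 139, 81], [23, 79, 107], [26, 56, 122], [25, 51, 114], [24, 51, 104], [25, 55, 112], [23, 48, 138], [23, 51, 151], [22, 52, 158], [23, 50, 158], [24, 45, 157], [24, 49, 157]]
[[  5   6  25  20 300]] [[277.63333333 300.45333333]]
```

Call:
apply_moves:
  motion:
    - [[0, 0, -8], 0, 25]
    - [[0, 0, -20], 0, 25]
    - [[0, 0, -38], 0, 25]
    - [[0, 0, -38], 0, 25]
    - [[0, 0, -38], 0, 25]
    - [[0, 0, -38], 0, 25]
    - [[0, 0, -30], 0, 25]
    - [[0, 0, 0], 0, 25]
    - [[0, 0, 0], 0, 25]
    - [[0, 0, 0], 0, 25]

```text
time_s: 14.73
eef_pos: [596.9, 248.9, 244.5]
eef_rot: [[0.785, 0.619, -0.002], [0.619, -0.785, -0.0], [-0.002, -0.001, -1.0]]
ft_force: [-0.3, 0.5, -2.5]
gripper_width: 0.376
```

```bash
cat > held.py <<'E'
from h import *
def held(top=13.8):
    P=[];H=[]
    for i in range(4):
        c,im=grab("wrist","held");s=readout.state();p=s["eef_pos"];R=np.array(s["eef_rot"]);P.append(p)
        g=proj(c,[R@[0,0,-top]+p])[0]
        hsv=cv2.cvtColor(im,cv2.COLOR_RGB2HSV);v=hsv[...,2]
        u=277;b=cv2.inRange(hsv,(5,120,30),(28,255,255))[240:350,u]
        r=np.nonzero(b)[0]+240;H.append([*g,r.min(),r.max()])
    print("pos",np.mean(P,0).round(2),np.std(P,0).round(2),R.round(3).tolist(),s["gripper_width"],s["ft_force"].round(1));print(np.array(H).round(1).tolist())
    x=v[255:340,u];print(x.tolist());return c,im
E
python3 -c "
from held import *
c,im=held();cv2.imwrite('pics/h1.png',cv2.resize(im[180:400,140:420,::-1],(800,628)))"
```

```text
pos [596.47 248.79 243.27] [0.11 0.02 0.17] [[0.785, 0.619, -0.004], [0.619, -0.785, -0.001], [-0.003, -0.002, -1.0]] 0.3753704305934841 [ 0.3 -0.1 -1.6]
[[277.0, 302.5, 240.0, 332.0], [277.2, 302.8, 240.0, 333.0], [277.5, 303.0, 240.0, 333.0], [277.6, 303.2, 240.0, 333.0]]
[53, 50, 49, 48, 51, 48, 48, 49, 54, 72, 84, 88, 88, 88, 88, 86, 88, 90, 89, 88, 88, 88, 87, 90, 86, 87, 89, 87, 87, 88, 89, 89, 88, 82, 62, 44, 41, 42, 42, 38, 41, 39, 41, 40, 41, 39, 39, 41, 41, 41, 39, 41, 41, 41, 42, 41, 40, 48, 53, 50, 51, 55, 53, 50, 52, 52, 53, 53, 52, 51, 51, 51, 50, 48, 47, 60, 103, 149, 173, 191, 205, 210, 210, 210, 211]
```

View pics/h1.png

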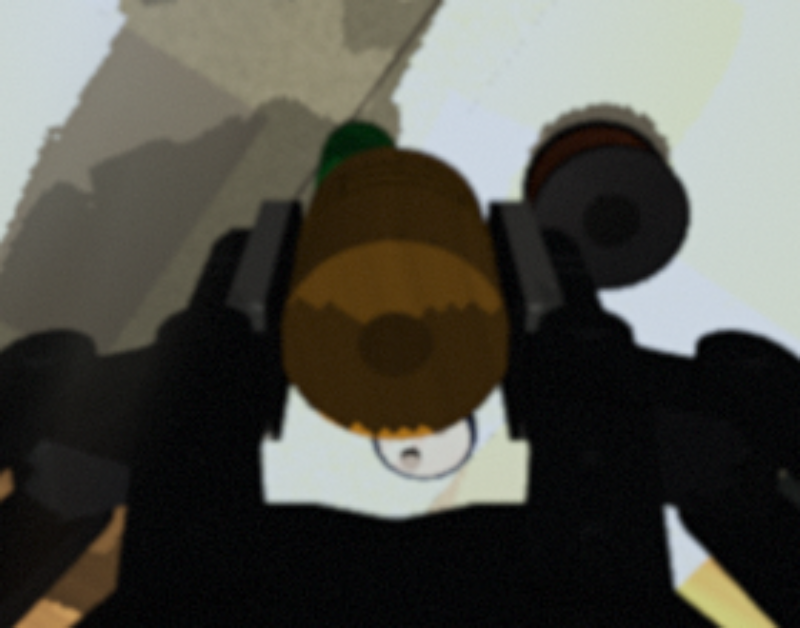

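The cone is held upright, about 1.3 mm ahead of the TCP in tool x. Moving over the rod.

Call:
apply_moves:
  motion:
    - [[-12, 13, 0], 0, 25]
    - [[-23.6, 25.5, 0], 0, 25]
    - [[-23.6, 25.5, 0], 0, 25]
    - [[-23.6, 25.5, 0], 0, 25]
    - [[-23.6, 25.5, 0], 0, 25]
    - [[-23.6, 25.5, 0], 0, 25]
    - [[-23.6, 25.5, 0], 0, 25]
    - [[-23.6, 25.5, 0], 0, 25]
    - [[-23.6, 25.5, 0], 0, 25]
    - [[-23.6, 25.5, 0], 0, 25]
    - [[-23.6, 25.5, 0], 0, 25]
    - [[-12, 12.5, 0], 0, 25]

```text
time_s: 15.93
eef_pos: [566.3, -135.9, 244.6]
eef_rot: [[0.787, 0.617, -0.002], [0.617, -0.787, -0.001], [-0.002, -0.001, -1.0]]
ft_force: [0.4, 0.3, -1.1]
gripper_width: 0.374
```

Call:
apply_moves:
  motion:
    - [[0, 0, 10], 0, 25]
    - [[0, 0, 15], 0, 25]
    - [[0, 0, 12], 0, 25]
    - [[0, 0, 0], 0, 25]
    - [[0, 0, 0], 0, 25]
    - [[0, 0, 0], 0, 25]

```text
time_s: 16.43
eef_pos: [567.4, -131.5, 208.7]
eef_rot: [[0.785, 0.62, -0.0], [0.62, -0.785, 0.0], [-0.0, -0.0, -1.0]]
ft_force: [-0.3, 0.2, -1.6]
gripper_width: 0.379
```

```bash
python3 -c "
from held import *
c,im=held();s=readout.state();R=np.array(s['eef_rot']);p=np.array(s['eef_pos']);print('to go tool', R.T@(np.array([566.8,-131.4,p[2]])-p)-[1.3,0,0])"
```

```text
pos [ 567.72 -131.91  209.49] [0.05 0.12 0.13] [[0.785, 0.62, 0.001], [0.62, -0.785, -0.001], [0.001, 0.001, -1.0]] 0.379103976562215 [-0.5 -0.3 -1.6]
[[278.1, 303.8, 240.0, 333.0], [277.8, 303.6, 240.0, 333.0], [277.6, 303.5, 240.0, 333.0], [277.4, 303.3, 240.0, 333.0]]
[68, 70, 65, 69, 68, 68, 63, 68, 75, 96, 110, 117, 117, 116, 118, 117, 118, 118, 118, 119, 117, 118, 117, 119, 118, 117, 117, 116, 116, 117, 120, 117, 117, 108, 83, 61, 55, 54, 55, 54, 57, 56, 52, 55, 52, 55, 56, 55, 54, 54, 53, 53, 53, 56, 55, 54, 57, 65, 71, 72, 72, 70, 71, 68, 71, 72, 72, 71, 72, 70, 68, 71, 70, 68, 70, 91, 147, 191, 221, 236, 239, 240, 241, 240, 240]
to go tool [-1.60348569e+00 -1.05041065e+00 -1.57764858e-03]
```

Call:
apply_moves:
  motion:
    - [[-1.6, -1, 0], 0, 25]
    - [[0, 0, 5], 0, 25]
    - [[0, 0, 5], 0, 25]
    - [[0, 0, 4], 0, 25]
    - [[0, 0, 0], 0, 25]
    - [[0, 0, 0], 0, 25]

```text
time_s: 17.13
eef_pos: [564.9, -132.3, 194.0]
eef_rot: [[0.785, 0.619, -0.001], [0.619, -0.785, 0.001], [-0.001, -0.001, -1.0]]
ft_force: [-0.0, -0.6, -2.3]
gripper_width: 0.375
```

Call:
apply_moves:
  motion:
    - [[0, 0, 3], 0, 25]
    - [[0, 0, 3], 0, 25]
    - [[0, 0, 3], 0, 25]
    - [[0, 0, 0], 0, 25]
    - [[0, 0, 0], 0, 25]

```text
time_s: 17.55
eef_pos: [565.1, -132.3, 185.4]
eef_rot: [[0.785, 0.619, -0.001], [0.619, -0.785, 0.0], [-0.0, -0.001, -1.0]]
ft_force: [-0.4, -0.0, -2.4]
gripper_width: 0.375
```

Call:
apply_moves:
  motion:
    - [[0.5, 0.4, 3], 0, 25]
    - [[0, 0, 3], 0, 25]
    - [[0, 0, 3], 0, 25]
    - [[0, 0, 2], 0, 25]
    - [[0, 0, 1.5], 0, 25]
    - [[0, 0, 0], 0, 25]
    - [[0, 0, 0], 0, 25]

```text
time_s: 18.13
eef_pos: [565.9, -132.4, 173.1]
eef_rot: [[0.785, 0.619, -0.0], [0.619, -0.785, 0.0], [-0.0, -0.0, -1.0]]
ft_force: [0.8, -0.3, -0.7]
gripper_width: 0.377
```

Call:
apply_moves:
  motion:
    - [[0, 0, 1], 0, 25]
    - [[0, 0, 1], 0, 25]
    - [[0, 0, 0.5], 0, 25]
    - [[0, 0, 0], 0, 25]
    - [[0, 0, 0], 0, 25]

```text
time_s: 18.55
eef_pos: [565.9, -132.4, 170.7]
eef_rot: [[0.785, 0.619, -0.0], [0.619, -0.785, 0.0], [-0.0, -0.0, -1.0]]
ft_force: [-0.3, 0.2, -1.3]
gripper_width: 0.374
```

Call:
apply_moves:
  motion:
    - [[0, 0, 1], 0, 25]
    - [[0, 0, 1], 0, 25]
    - [[0, 0, 0], 0, 25]
    - [[0, 0, 0], 0, 25]

```text
time_s: 18.88
eef_pos: [565.9, -132.4, 168.6]
eef_rot: [[0.785, 0.619, -0.0], [0.619, -0.785, -0.0], [-0.0, 0.0, -1.0]]
ft_force: [-0.2, 0.1, -1.4]
gripper_width: 0.377
```

Call:
apply_moves:
  motion:
    - [[0, 0, 0.6], 0, 25]
    - [[0, 0, 0.5], 0, 25]
    - [[0, 0, 0], 0, 25]
    - [[0, 0, 0], 0, 25]

```text
time_s: 19.22
eef_pos: [566.0, -132.4, 167.6]
eef_rot: [[0.785, 0.619, 0.0], [0.619, -0.785, -0.0], [0.0, 0.0, -1.0]]
ft_force: [0.4, -0.4, -0.7]
gripper_width: 0.377
```

Call:
apply_moves:
  motion:
    - [[0, 0, 0.4], 0, 25]
    - [[0, 0, 0.3], 0, 25]
    - [[0, 0, 0], 0, 25]
    - [[0, 0, 0], 0, 25]

```text
time_s: 19.55
eef_pos: [566.1, -132.6, 167.1]
eef_rot: [[0.785, 0.619, 0.0], [0.619, -0.785, -0.0], [0.0, 0.0, -1.0]]
ft_force: [-0.6, -0.1, 0.7]
gripper_width: 0.376
```

Bedded with weight off the gripper. Release and rise.

Call:
apply_moves:
  motion:
    - [[0, 0, 0], 0, 36]
    - [[0, 0, 0], 0, 44]
    - [[0, 0, 0], 0, 55]
    - [[0, 0, 0], 0, 70]
    - [[0, 0, 0], 0, 70]
    - [[0, 0, 0], 0, 70]
    - [[0, 0, -10], 0, 70]
    - [[0, 0, -20], 0, 70]
    - [[0, 0, -30], 0, 70]
    - [[0, 0, -35], 0, 70]
    - [[0, 0, 0], 0, 70]
    - [[0, 0, 0], 0, 70]

```text
time_s: 20.55
eef_pos: [567.5, -133.1, 265.8]
eef_rot: [[0.785, 0.619, 0.006], [0.619, -0.785, -0.003], [0.003, 0.006, -1.0]]
ft_force: [-0.1, -0.2, 0.3]
gripper_width: 0.822
```

```bash
python3 - <<'E'
from h import *
for n in("scene","side"):
    c,im=grab(n,n+"9");g=proj(c,[[566.8,-131.4,z] for z in(181,145,105)]);print(n,g.round(1).tolist())
    u,v=g[1].astype(int);o=cv2.resize(im[v-35:v+35,u-45:u+45,::-1],(400,311),interpolation=cv2.INTER_CUBIC)
    A=o if n=="scene" else np.hstack([A,o])
c,im=grab("wrist","w10");g=proj(c,[[566.8,-131.4,z] for z in(181,145)]);print(g,readout.state()["ft_force"])
u,v=g[0].astype(int);y0=min(max(v-60,0),300)
o=cv2.resize(im[y0:y0+120,u-160:u+160,::-1],(800,300));cv2.imwrite("pics/fin.png",np.vstack([A[:300],o[:300]]));print(u-160,y0)
E
```

```text
scene [[155.3, 172.9], [159.1, 182.4], [163.1, 192.3]]
side [[304.9, 105.1], [304.5, 117.3], [304.0, 130.0]]
[[277.47354879 222.25531665]
 [277.51465073 207.38098131]] [-0.09031223  0.10176239  0.26963211]
117 162
```

View pics/fin.png

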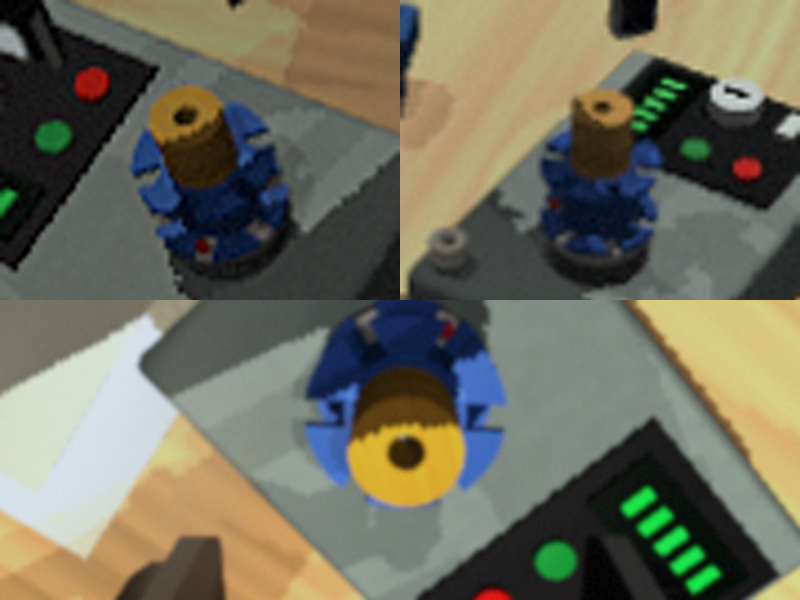

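All three views show the red pin in a slot and the cone upright in the bobbin's mouth. Its top centre matches the prediction: scene crop (186,115) seen against (183,115), side (202,107) against (204,103). The gripper is clear, so I'm handing in.

```bash
python3 -c "
from h import *
print(readout.state()['time_s']);print(workorder.sign_off())"
```

```text
20.7
the job is handed in; nothing more can be done
None
```

The winder is ready, and I handed the job in at 20.7 s; no verdict is reported. I lined the bobbin's slot up with the driver pin from a wrist-camera measurement, lowered it onto the arbor and released it. Then I lowered the brass cone over the rod until it bedded, and let go. No search turn was needed, only a 4° alignment turn before the descent.

**Final checks:**
- **Bobbin:** the red pin shows in a slot in the scene, side and wrist views. It touched down at the height predicted for fully home.
- **Cone:** it stands upright, with its top within about 1 px of the predicted place in both fixed views. The wrist view put it about 1.5 mm to one side, which I put down to camera and pose error.
- **Forces:** the highest reading on the winder was about 5 N, and about 1 N with the cone.
- **Other things on the bench:** I kept the gripper clear of them, but I did not measure their positions again at the end.

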